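# Hold the pocket balance's mirror lid so the camera reads its level bubble

## Task

Pick up the wooden-handled spatula, slip its blade into the notch in the side of the pocket balance under the closed lid, and lever the lid open until the camera on the tilting arm sees the level bubble in the mirror on the inside of the lid square-on, as if looking straight down on it. The lid drops shut if it is let go, so finish holding it still at that angle on the blade, with the spatula in the gripper and the blade and gripper off to the notch side, clear of the camera's view of the bubble. Touch the lid with the blade only, and leave the camera, its arm and everything else on the counter where they are.

Things in the scene. Friction and masses are not known exactly. Their poses are not given: they have to be found in the camera images.
- stand: Grey tilt stand, fixed: base plate (x -85..105, y -165..70 mm, 12 thick) with the pocket balance (x -55..78, y -55..55) and a 130 mm column at y -129..-155 bearing the camera arm. Origin on the counter under mid-width of the balance's lid; +x is level, from the lid's hinge to the camera side; +y is the side with the notch; z up.
- notch (a point): Centre of the mouth of the pry notch in the balance's +y face, at stand (18, 55, 45) mm. The opening is 28 mm wide along x and 10 high (40 to 50 mm above the counter; its roof is the closed lid's underside). Behind it is free space for 30 mm in -y (the pan, 44 mm across, about stand (10, 0), lies lower, top at 42 mm).
- hinge (a point): Middle of the lid's hinge axis, at stand (-55, 0, 50) mm; the axis runs along the stand's y and lies in the plane of the mirror (the lid's underside).
- mirror (a point): Centre of the mirror, the polished underside of the lid, 47.5 mm from the hinge axis; turns with the lid: its x points from hinge to free edge, y along the hinge. The lid is a flat stainless plate, 95 mm from hinge to free edge, 110 wide (y -55..55), 3 thick; closed, its underside is 50 mm above the counter.
- lid (a joint): Opening angle of the lid in rad: 0 closed and flat, growing as the free edge rises; 1.57 is upright; stop at 1.75. Its weight and a light hinge spring push it shut with about 0.05 to 0.07 N m (1 N at the notch) at any angle.
- level (a point): Top of the bull's-eye bubble level, 18 mm across, facing up, 28 mm from the hinge axis, at stand (-27, 0, 44) mm. It is seen square-on when the line straight up from it is mirrored to the lens: lid angle = 45 degrees + half the elevation of the lens seen from the spot of the mirror straight above the level (0.88 to 1.24 rad).
- lens (a point): Front of the camera's lens; the camera is a black barrel of 35 mm diameter on the end of the tilting arm, at stand y = 0. The lens is 250 mm from the arm's pivot line, which runs along the stand's y through stand (-27, 0, 105) mm, and looks at that line. The arm's plate runs at stand y = -105..-117 mm.
- cam_arm (a joint): Elevation of the camera arm in rad: 0 level, growing upward; 0.10 to 0.95 at the start. It is clamped and must stay as it is.
- spatula: Wooden-handled stainless spatula, loose, 50 to 80 g, lying flat. Origin under the middle of the handle; its x points from handle to blade tip, z up. Handle 100 x 13 x 12 mm (x -50..50); blade 12 wide, 2 thick, from x = 50 to its rounded tip at x = 135 mm, flat, half-way up the handle.
- spatula_grip (a point): Middle of the spatula's handle, half-way up (6 mm above its underside); axes as the spatula's.
- spatula_tip (a point): End of the spatula's blade, 135 mm ahead of the middle of the handle along the spatula's x, at the middle of the blade's thickness.
- weight_large: Bystander, loose: mirror-polished stainless knob weight, 38 mm diameter, 62 mm high. Origin at its underside. Not to be disturbed.
- weight_small: Bystander, loose: mirror-polished stainless knob weight, 29 mm diameter, 46 mm high. Origin at its underside. Not to be disturbed.
- weighing_bottle: Bystander, loose: small clear glass weighing bottle with its ground stopper in, 35 mm diameter, 67 mm high. Origin at its underside. Not to be disturbed.
- tweezers: Bystander, loose: bamboo-tipped weight tweezers lying flat, 127 mm long, 9 mm high. Origin at its underside. Not to be disturbed.
- dust_brush: Bystander, loose: flat dust brush lying down, 154 mm long, 12 mm high. Origin at its underside. Not to be disturbed.
- loupe: Bystander, loose: black stand loupe, 43 mm diameter, 38 mm high. Origin at its underside. Not to be disturbed.
- weighing_dish: Bystander, loose: white porcelain weighing dish, 54 mm diameter, 22 mm high. Origin at its underside. Not to be disturbed.

How it is judged:
By the outcome, as a careful person would: the job done as asked, in the order asked, and still so for the second after the job is handed in, while the arm keeps its last pose, push and grip.
It also fails if it takes over 45 s, if anything falls off the work surface, if the arm or the gripper's body presses on something with over 40 N, if the wrist force passes 120 N, or if a joint passes its speed limit or range.

## Robot

A 6-joint arm with a two-finger parallel gripper is mounted at the origin on the work surface. World frame = base frame: x ahead of the robot, y to its left, z up, the work surface at z = 0. Lengths are in m, angles in rad, forces in N, time in s.
With the tool pointing down it reaches from about 0.325 to 0.925 m from the base axis. Payload 3.1 kg.
Tool frame: the origin (TCP) lies at the very end of the fingers, on their centre line; the grasp point (between the pads) lies 19 mm behind it; x points along the fingers, z is the direction in which the jaws open and shut, and the axes are right-handed (so a half turn about x gives the same grasp; the last joint's range is limited). The gripper opens to 85 mm and grips with 20 to 120 N. Pads are 22 mm wide; open, the fingers measure 114 mm over their backs; the gripper's body (76 mm by 85 mm) begins 54 mm behind the grasp point. The pads swing forward as they close: fully open they stand 13 mm farther back than shut.
Start: joints at [1.019, 0.217, 1.613, -0, 1.311, -0.112], TCP at [0.266, 0.566, 0.231] pointing down, gripper open.
Joint ranges: [-2.75, 2.75], [-0.78, 2.1], [0.31, 2.55], [-1.13, 4.27], [0.13, 2.63], [-2.58, 2.58]. Speed limits (rad/s): [2.79, 2.79, 3.14, 3.14, 3.14, 3.14].

## Interface

Orientations are given as a rotation vector (axis times angle).
In Python, from cell import manip, optics gives the robot as it stands.
- The arm moves only by the tool carry_out, never from a script. Its argument "commands" is text: rows parted by semicolons, each of 7 numbers parted by spaces: the turn, a rotation vector about the tool's x, y, z in rad, then the shift along the tool's x, y, z in m, then the closure, from -1 (fully open) to 1 (shut). A call has exactly 10 rows; each row is the pose to reach, as a shift and turn from the pose measured when the call began, along the tool's axes at that moment; what a row does not reach only later rows make up. A row lasts 1/8 s, in which the tool goes at most 62.5 mm and 10.7 degrees, less where a joint would pass 70% of its speed; a pose out of reach is approached as far as the arm can. A call with a gripper value outside its range is refused whole. The fingers move at their own pace and stop on an object; "force" is the grip in N (left out, the last holds). Time passes only in rows, so rows that repeat a pose let the fingers close, or fill a call up. It gives the time, the measured TCP pose, the force and the opening at its end, in the units of the state.
- manip.observe(): the state, without advancing time (a new reading comes with each control period).
- optics.grab_frame(name): name is "side" or "top"; returns a dict with "img" (400x640x3 uint8, red, green, blue), "z_map" (400x640 float32, m along the optical axis (not along the pixel's ray), 0 where there is no reading), "K" (3x3 intrinsics, pixels), "k1" (the pictures are not rectified: a ray, as slopes to the right and down, at radius r is drawn at 1 + k1 r^2 times it, then the intrinsics apply), "R" (3x3) and "t" (3): a world point X has camera coordinates R X + t. Camera axes: x right, y down, z forward; pixel columns grow to the right and rows downward; lengths in m; the calibration is good to about 2 mm. A picture is of the moment at which its call begins.
- manip.finish_job(): hands the job in, once; it reports no verdict.
Trained networks look in the newest picture that a camera, given by its name, has taken for a name from the list of things; names that differ only in an ending like _2 or _b are one class to them, and where a whole thing is asked for, a point or a joint stands for the part that bears it (a point fixed in the world has none). Each returns a list of dicts, best first, with "conf" (0 to 1); they miss things now and then, are a little off and sometimes report something else, mostly with a low value. They report only what shows in the picture. A call takes as long as a camera call.
- optics.boxes_of(camera, thing): "rect" ([left, top, right, bottom] in pixels, round what is visible of it).
- optics.regions_of(camera, thing): "mask" (400x640 bool, what is visible of it) and "rect" ([left, top, right, bottom] in pixels, round what is visible of it).
The state is a dict: "time_s": time; "joint_pos": joint angles; "joint_vel": joint speeds; "effort": joint torques, N m; "ee_pos": TCP position; "tcp_rot": TCP orientation; "wrist_force": force on the tool from outside, world axes, zero at the start; "moment": the same for the moment, N m; "opening": finger opening in m.
Only numpy, scipy, OpenCV 4.12 (cv2) and the standard library are available. Lean on these libraries where they do the work, as an engineer would, in place of code of your own. Each camera call takes 0.05 s, during which the arm holds its last target.

## Working session

There is one attempt and no reset: what is moved stays moved. The work goes in short steps, Python scripts to look and compute and a tool call to move; the robot and the scene stay as the last step left them, time stands still between calls to the robot, and variables do not carry over. Pictures are saved under pics/ and viewed, and the job is handed in when it is done.

Besides the shell and the picture viewer there is one more tool, called in YAML: its name, and indented under it one key for each argument. carry_out: Moves the arm, as the interface text tells. Its arguments: {"type":"object","properties":{"commands":{"type":"string"},"force":{"type":"number"}},"required":["commands"]}

```bash
ls; mkdir -p pics
python3 - <<'E'
from cell import manip, optics
import cv2
print(manip.observe())
for n in ("side","top"):
    f=optics.grab_frame(n)
    cv2.imwrite(f"pics/{n}0.png",f["img"][:,:,::-1])
    print(n,f["K"],f["k1"],f["R"],f["t"])
E
```

```text
pics
{'time_s': 0.0, 'joint_pos': array([ 1.01880257e+00,  2.17783216e-01,  1.61496638e+00,  2.08935326e-05,
        1.31129478e+00, -1.12222898e-01]), 'joint_vel': array([ 1.05111444e-03,  1.78762636e-05, -2.97848166e-03, -4.92882924e-04,
       -7.87669375e-04, -8.53442038e-04]), 'effort': array([-8.41318797e-04, -3.96854353e+01, -3.03849292e+01, -3.43545889e-04,
        9.95755952e-03, -1.61848715e-05]), 'ee_pos': array([0.26563064, 0.56482355, 0.22993341]), 'tcp_rot': array([-0.88060678,  1.38799393,  0.87887385]), 'wrist_force': array([ 0.36953955, -0.61748005,  0.00345268]), 'moment': array([ 0.0218503 , -0.05756357,  0.02226466]), 'opening': 0.08549833543885915}
side [[490.18765117   0.         328.17635207]
 [  0.         490.18765117 190.37368657]
 [  0.           0.           1.        ]] 0.029797943099488296 [[ 0.96325142 -0.2685548   0.00500304]
 [-0.1939405  -0.7082704  -0.6787784 ]
 [ 0.1858327   0.65286396 -0.73432612]] [-0.50439948  0.25254014  1.15655539]
top [[477.2089048    0.         307.47022452]
 [  0.         477.2089048  201.82975548]
 [  0.           0.           1.        ]] 0.027583497351972956 [[-1.03930472e-01 -9.94584556e-01 -1.35889502e-04]
 [-9.73331616e-01  1.01737709e-01 -2.05608864e-01]
 [ 2.04509225e-01 -2.12367606e-02 -9.78634241e-01]] [0.15377181 0.53155843 1.24346853]
```

View pics/side0.png

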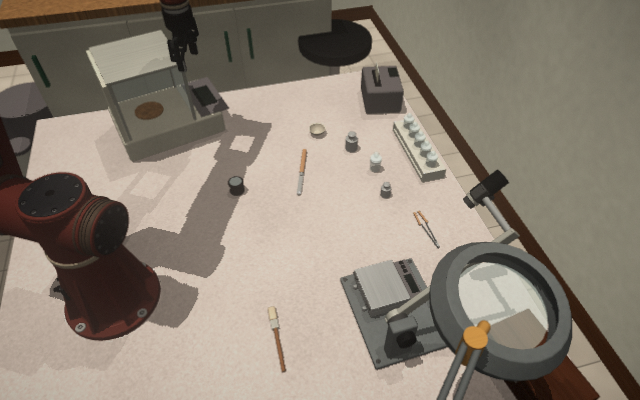

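View pics/top0.png

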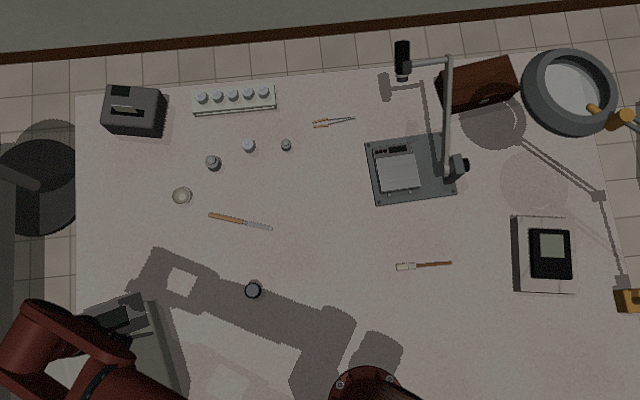

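```bash
cat > h.py <<'E'
import numpy as np, cv2
from cell import manip, optics
from scipy.spatial.transform import Rotation as Ro
def unproj(f,u,v,z=None):
    K=f["K"];u=np.atleast_1d(u).astype(float);v=np.atleast_1d(v).astype(float)
    p=cv2.undistortPoints(np.stack([u,v],1)[:,None],K,np.array([f["k1"],0,0,0.]))[:,0]
    return np.c_[p,np.ones(len(p))]
def pts(f,mask):
    vv,uu=np.nonzero(mask&(f["z_map"]>0)); z=f["z_map"][vv,uu]
    return (unproj(f,uu,vv)*z[:,None]-f["t"])@f["R"], uu,vv
def plane(f,u,v,h):
    d=unproj(f,u,v)@f["R"]; c=-f["R"].T@f["t"]
    return c+d*((h-c[2])/d[:,2])[:,None]
def proj(f,X):
    r=cv2.Rodrigues(f["R"])[0]
    return cv2.projectPoints(np.atleast_2d(X).astype(float),r,f["t"],f["K"],np.array([f["k1"],0,0,0.]))[0][:,0]
E
python3 - <<'E'
from h import *
for n in ("side","top"):
    f=optics.grab_frame(n)
    for th in ("spatula","stand","lid","notch","lens","level","cam_arm","mirror","hinge","dust_brush","tweezers","weight_small","weighing_dish","weighing_bottle","loupe","weight_large"):
        for r in optics.regions_of(n,th)[:2]:
            P,u,v=pts(f,r["mask"])
            print(n,th,round(r["conf"],2),np.round(r["rect"]),len(P),np.round(np.median(P,0),3) if len(P) else'', np.round(np.percentile(P,[5,95],axis=0),3).tolist() if len(P) else '')
    f2=cv2.resize(f["img"][120:260,190:480] if n=="top" else f["img"][140:380,280:560],None,fx=2.7,fy=2.7,interpolation=cv2.INTER_CUBIC) 
    cv2.imwrite(f"pics/{n}1.png",f2[:600,:800,::-1])
E
```

```text
side spatula 0.73 [297. 149. 304. 199.] 199 [0.523 0.285 0.009] [[0.495, 0.211, 0.003], [0.551, 0.363, 0.013]]
side stand 0.97 [339. 168. 515. 372.] 8647 [ 0.611 -0.216  0.049] [[0.54, -0.321, 0.009], [0.802, -0.118, 0.313]]
side lid 0.81 [356. 258. 409. 310.] 1740 [ 0.605 -0.163  0.052] [[0.563, -0.211, 0.049], [0.649, -0.111, 0.055]]
side lid 0.27 [349. 132. 358. 155.] 252 [0.692 0.341 0.032] [[0.678, 0.331, -0.002], [0.723, 0.392, 0.061]]
side notch 0.85 [350. 261. 418. 315.] 2642 [ 0.613 -0.165  0.051] [[0.56, -0.215, 0.024], [0.682, -0.11, 0.055]]
side notch 0.47 [360. 257. 408. 309.] 1677 [ 0.606 -0.164  0.052] [[0.564, -0.211, 0.049], [0.649, -0.113, 0.055]]
side lens 0.56 [383. 170. 521. 319.] 1663 [ 0.791 -0.199  0.299] [[0.6, -0.276, 0.125], [0.824, -0.147, 0.335]]
side level 0.87 [353. 261. 420. 319.] 2566 [ 0.613 -0.166  0.051] [[0.56, -0.215, 0.031], [0.681, -0.112, 0.055]]
side cam_arm 0.6 [386. 172. 519. 322.] 1762 [ 0.792 -0.197  0.299] [[0.598, -0.276, 0.123], [0.826, -0.146, 0.334]]
side cam_arm 0.24 [339. 171. 519. 370.] 8548 [ 0.61  -0.216  0.049] [[0.54, -0.321, 
[... 3422 characters left out ...]
6, 0.366, 0.016]]
top weight_small 0.54 [285. 139. 292. 151.] 104 [0.72  0.141 0.033] [[0.713, 0.129, 0.004], [0.732, 0.154, 0.048]]
top weighing_dish 0.82 [174. 185. 191. 207.] 282 [0.61  0.451 0.012] [[0.587, 0.427, 0.002], [0.629, 0.47, 0.024]]
top weighing_bottle 0.66 [241. 136. 253. 149.] 166 [0.727 0.247 0.046] [[0.717, 0.233, 0.001], [0.746, 0.264, 0.066]]
top loupe 0.75 [245. 285. 262. 298.] 185 [0.326 0.266 0.039] [[0.31, 0.25, 0.033], [0.342, 0.282, 0.043]]
top loupe 0.23 [379. 156. 420. 188.] 1282 [ 0.603 -0.159  0.054] [[0.562, -0.207, 0.049], [0.646, -0.111, 0.058]]
top weight_large 0.73 [208. 155. 219. 171.] 190 [0.684 0.348 0.044] [[0.673, 0.335, 0.012], [0.701, 0.365, 0.064]]
```

View pics/top1.png

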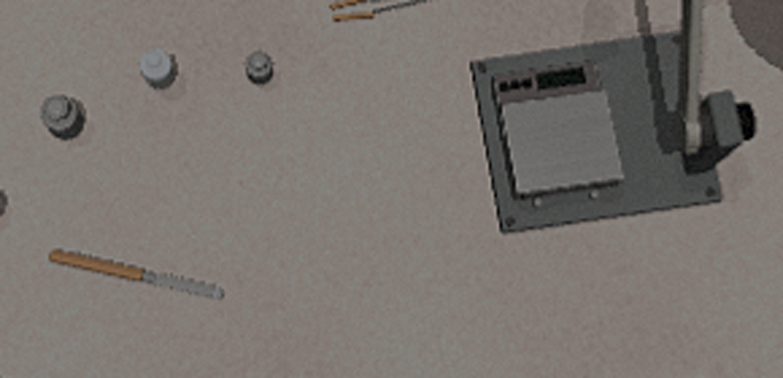

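View pics/side1.png

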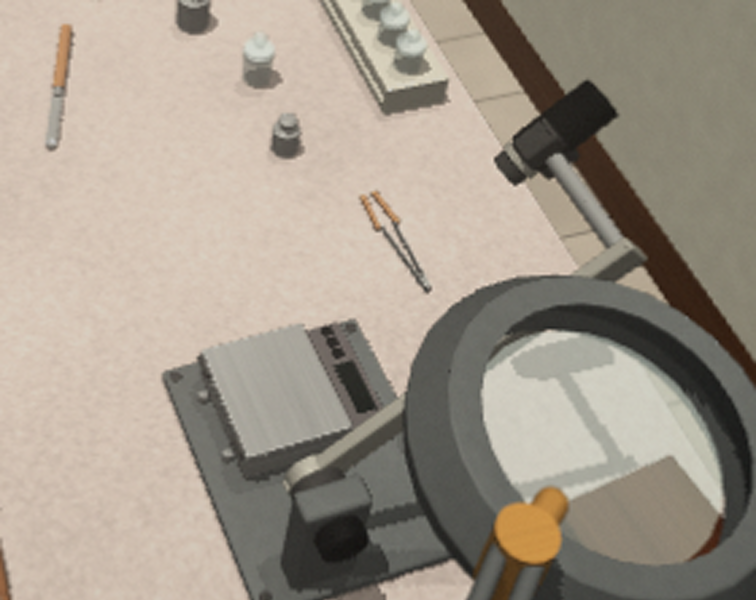

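Run:
```python
from h import *
for n,(a,b,c,d),s in (("top",(358,128,470,212),7),("side",(334,240,464,372),4.5)):
    f=optics.grab_frame(n)
    im=cv2.resize(f["img"][b:d,a:c],None,fx=s,fy=s,interpolation=cv2.INTER_CUBIC)
    im=np.clip(im.astype(float)*1.5,0,255).astype(np.uint8)[:,:,::-1].copy()
    for u in range(a-a%10+10,c,10): cv2.putText(im,str(u),(int((u+.5-a)*s)-10,10),0,.35,(0,0,255)); cv2.line(im,(int((u+.5-a)*s),12),(int((u+.5-a)*s),18),(0,0,255))
    for u in range(b-b%10+10,d,10): cv2.putText(im,str(u),(0,int((u+.5-b)*s)+4),0,.35,(0,0,255)); cv2.line(im,(22,int((u+.5-b)*s)),(30,int((u+.5-b)*s)),(0,0,255))
    cv2.imwrite(f"pics/{n}2.png",im[:600,:800]); print(im.shape)
```

```text
(588, 784, 3)
(594, 585, 3)
```

View pics/top2.png

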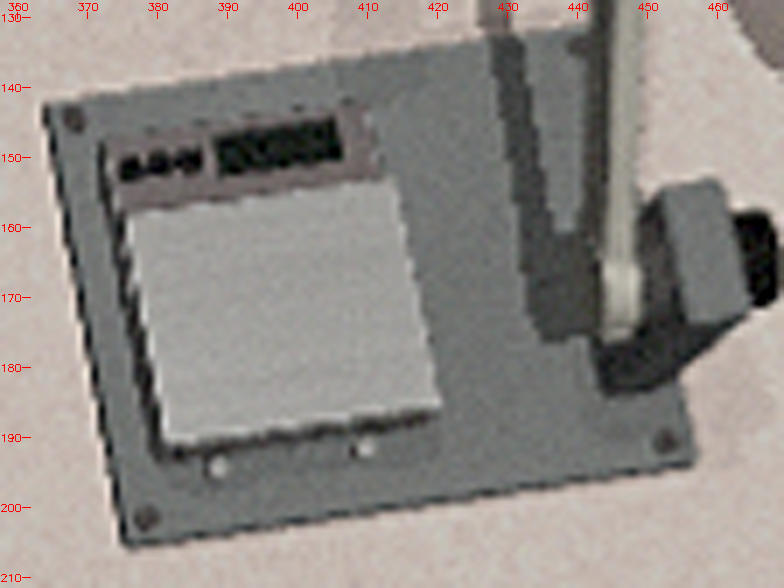

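View pics/side2.png

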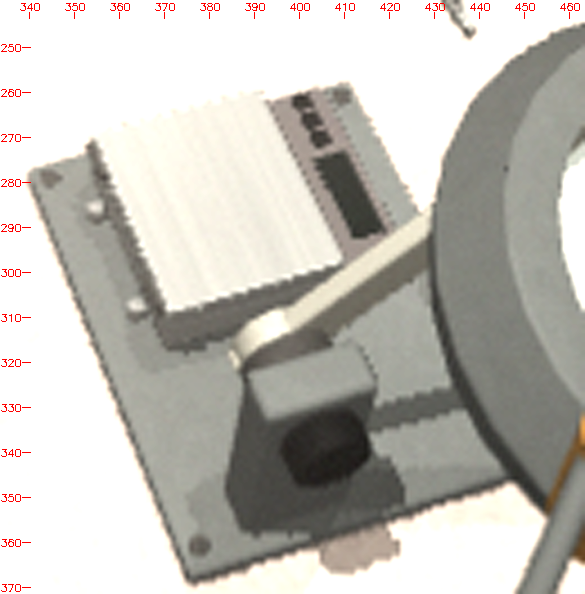

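```bash
cat >> h.py <<'E'
def S2W(p,X):
    X=np.atleast_2d(X).astype(float); c,s=np.cos(p[2]),np.sin(p[2])
    return np.c_[c*X[:,0]-s*X[:,1]+p[0], s*X[:,0]+c*X[:,1]+p[1], X[:,2]]
def W2S(p,X):
    X=np.atleast_2d(X).astype(float); c,s=np.cos(p[2]),np.sin(p[2]); d=X[:,:2]-np.array(p[:2])
    return np.c_[c*d[:,0]+s*d[:,1], -s*d[:,0]+c*d[:,1], X[:,2]]
E
python3 - <<'E'
from h import *
from scipy.optimize import least_squares
O=np.array([[105,70,12],[-85,70,12],[-85,-165,12],[40,55,53],[40,-55,53],[-55,55,53],[-55,-55,53]])/1e3
PX={"top":[(364.1,142.4),(374.9,204.6),(456.6,193.5),(375.5,157.8),(413.9,153.2),(381.1,190.4),(420.4,185.8)],
"side":[(410.8,257.7),(340.2,278.4),(375.7,368.4),(392.4,260.2),(409.5,298.4),(353.9,270.8),(370.8,308.6)]}
F={n:optics.grab_frame(n) for n in PX}
ps={}
def res(p,ns): return np.concatenate([(proj(F[n],S2W(p,O))-PX[n]).ravel() for n in ns])
for ns in (["top"],["side"],["top","side"]):
    r=least_squares(res,[.61,-.16,0.1],args=(ns,)); print(ns,r.x, np.round(r.fun.reshape(-1,2),1).tolist()); ps[ns[-1] if len(ns)==1 else 'both']=r.x
for n in PX:
  p=ps[n]
  for th in ("lens",):
    r=optics.regions_of(n,th)[0]
    P,u,v=pts(F[n],np.ones((400,640),bool))
    Q=W2S(p,P); k=(abs(Q[:,1])<.03)&(Q[:,2]>.1)&(Q[:,2]<.42)&(Q[:,0]>.05)&(Q[:,0]<.4); Q=Q[k]
    rel=Q[:,[0,2]]-[-.027,.105]; ang=np.arctan2(rel[:,1],rel[:,0]); rad=np.hypot(*rel.T)
    print(n,len(Q),"ang",np.percentile(ang,[2,25,50,75,98]).round(3),"rad",np.percentile(rad,[1,5,50,95]).round(3))
    for lo in np.arange(.22,.36,.01):
        m=(rad>lo)&(rad<lo+.01)
        if m.sum()>3: print(round(lo,2),m.sum(),np.percentile(ang[m],[5,50,95]).round(3),np.percentile(Q[m,1],[5,95]).round(3))
E
```

```text
['top'] [ 0.6115395  -0.15797842  0.03440073] [[-0.0, -1.0], [0.1, 0.7], [0.9, 0.5], [-0.6, 0.1], [0.1, -0.6], [-0.4, 0.5], [-0.1, -0.3]]
['side'] [ 0.61274899 -0.16163344  0.04115863] [[0.7, -0.1], [-0.9, -0.9], [-0.2, 0.6], [-1.0, -0.7], [1.2, 0.1], [-0.0, -1.1], [0.2, 1.5]]
['top', 'side'] [ 0.61242852 -0.16004447  0.03897863] [[0.5, -1.2], [1.0, 0.4], [1.7, -0.2], [0.1, -0.2], [0.7, -1.0], [0.4, 0.2], [0.7, -0.8], [0.4, -0.5], [-1.2, -1.5], [-0.8, -0.1], [-1.3, -1.2], [0.7, -0.5], [-0.3, -1.6], [-0.2, 0.9]]
top 653 ang [0.725 0.766 0.783 0.795 0.821] rad [0.252 0.257 0.299 0.339]
0.25 48 [0.738 0.777 0.793] [-0.009  0.015]
0.26 46 [0.751 0.784 0.802] [-0.008  0.017]
0.27 63 [0.751 0.803 0.823] [-0.013  0.018]
0.28 89 [0.747 0.788 0.821] [-0.027  0.018]
0.29 93 [0.742 0.796 0.819] [-0.024  0.019]
0.3 72 [0.734 0.786 0.802] [-0.014  0.019]
0.31 67 [0.746 0.781 0.797] [-0.013  0.019]
0.32 77 [0.739 0.781 0.797] [-0.014  0.019]
0.33 92 [0.725 0.774 0.791] [-0.01   0.019]
0.34 6 [0.72  0.745 0.779] [-0.007  0.011]
side 845 ang [0.693 0.752 0.773 0.786 0.813] rad [0.251 0.256 0.297 0.337]
0.25 66 [0.724 0.769 0.785] [-0.011  0.01 ]
0.26 69 [0.717 0.771 0.788] [-0.012  0.009]
0.27 92 [0.694 0.796 0.816] [-0.017  0.009]
0.28 115 [0.743 0.787 0.812] [-0.028  0.01 ]
0.29 115 [0.68  0.785 0.81 ] [-0.018  0.01 ]
0.3 97 [0.723 0.774 0.793] [-0.015  0.012]
0.31 91 [0.726 0.775 0.789] [-0.015  0.012]
0.32 97 [0.727 0.773 0.787] [-0.014  0.011]
0.33 102 [0.714 0.769 0.785] [-0.014  0.013]
```

Run:
```python
from h import *
from scipy.optimize import least_squares
for n,p in (("top",[0.6115,-.158,.0344]),("side",[.6127,-.1616,.0412])):
    f=optics.grab_frame(n); A=[]
    P,u,v=pts(f,np.ones((400,640),bool)); Q=W2S(p,P)
    k=(abs(Q[:,1])<.03)&(Q[:,2]>.1)&(Q[:,2]<.42)&(Q[:,0]>.05)&(Q[:,0]<.4); Q=Q[k]
    rel=Q[:,[0,2]]-[-.027,.105]; rad=np.hypot(*rel.T)
    for lo,hi in((.25,.268),(.27,.3),(.305,.338)):
        m=(rad>lo)&(rad<hi)
        def fr(x,fix=None):
            a,y0,R=x; d=-np.sin(a)*rel[m,0]+np.cos(a)*rel[m,1]
            return np.hypot(d,Q[m,1]-y0)-R
        r=least_squares(fr,[.74,0,.0175],loss="soft_l1",f_scale=.002); r2=least_squares(lambda x:fr([x[0],x[1],.0175]),[.74,0],loss="soft_l1",f_scale=.002)
        print(n,lo,r.x.round(4),np.std(r.fun).round(4),r2.x.round(4))
    # spatula
for n in("top","side"):
    f=optics.grab_frame(n); r=optics.regions_of(n,"spatula")[0]; P,u,v=pts(f,cv2.dilate(r["mask"].astype(np.uint8),np.ones((3,3)))>0)
    print(n,r["rect"],r["conf"])
    a,b,c,d=(200,200,285,240) if n=="top" else (285,142,320,206)
    s=9
    im=cv2.resize(f["img"][b:d,a:c],None,fx=s,fy=s,interpolation=cv2.INTER_CUBIC)
    im=np.clip(im.astype(float)*(1.3 if n=="top" else 1),0,255).astype(np.uint8)[:,:,::-1].copy()
    cv2.imwrite(f"pics/sp_{n}.png",im)
for e in(.70,.72,.74,.76):
    # lid angle
    L=np.array([-27+250*np.cos(e),105+250*np.sin(e)]); th=1
    for i in range(50):
        m=np.array([-27,50+28*np.tan(th)]); th=np.pi/4+.5*np.arctan2(L[1]-m[1],L[0]-m[0])
    print(e,th)
```

```text
top 0.25 [0.7423 0.0021 0.013 ] 0.0021 [7.228e-01 1.000e-04]
top 0.27 [ 0.7379 -0.0034  0.0219] 0.0024 [ 0.7546 -0.0022]
top 0.305 [0.7379 0.0024 0.017 ] 0.0018 [0.7363 0.0023]
side 0.25 [0.731  0.002  0.0135] 0.0018 [0.7157 0.0048]
side 0.27 [ 0.7446 -0.0013  0.0181] 0.0033 [ 0.7468 -0.0016]
side 0.305 [0.7321 0.0024 0.0169] 0.0015 [0.73   0.0028]
top [212.7, 213.2, 270.5, 228.8] 0.57
side [298.1, 148.2, 306.0, 196.7] 0.48
0.7 1.1289227964433612
0.72 1.1370730965328832
0.74 1.1452129969818963
0.76 1.153342914308605
```

View pics/sp_top.png

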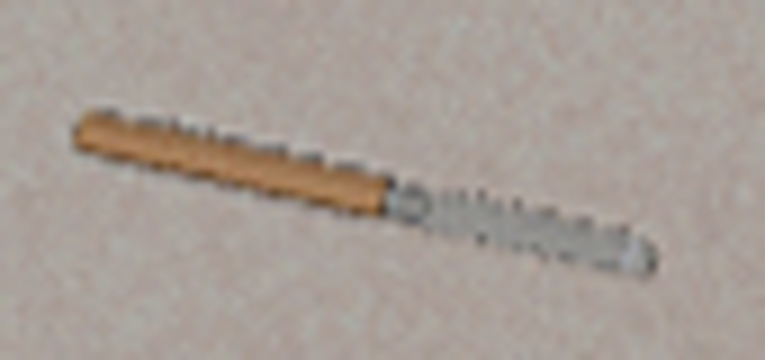

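View pics/sp_side.png

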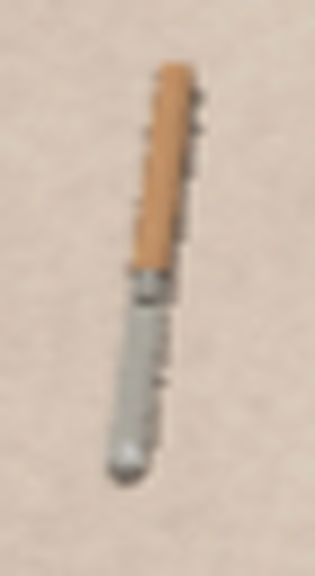

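Run:
```python
from h import *
F={n:optics.grab_frame(n) for n in("top","side")}
from scipy.optimize import least_squares
O=np.array([[-50,0,8],[51,0,8],[135,0,6]])/1e3
PX={"top":[(208.2,214.2),(242.8,221.5),(272.3,228.6)],"side":[(304.3,148.5),(301.2,171.5),(298.5,194.8)]}
for ns in (["top"],["side"],["top","side"]):
    r=least_squares(lambda p:np.concatenate([(proj(F[n],S2W(p,O))-PX[n]).ravel() for n in ns]),[.53,.31,-1.8]); print(ns,r.x,r.fun.round(1))
s=manip.observe(); print(Ro.from_rotvec(s["tcp_rot"]).as_matrix())
```

```text
['top'] [ 0.53276559  0.3302458  -1.89614105] [-0.2 -0.2  0.2  0.3 -0.  -0.2]
['side'] [ 0.53673184  0.32961986 -1.89726063] [-0.   0.3  0.   0.7  0.  -0.9]
['top', 'side'] [ 0.53464925  0.32996606 -1.89583277] [-0.1 -0.8  0.2 -0.4  0.  -0.8 -0.8  0.4 -0.7  0.8 -0.7 -0.8]
[[-2.14693511e-05 -9.04841381e-01  4.25748839e-01]
 [ 1.11493137e-05  4.25748839e-01  9.04841382e-01]
 [-1.00000000e+00  2.41731647e-05  9.47809141e-07]]
```

```bash
cat >> h.py <<'E'
def frame(yaw,tilt=0):
    # tool: x down, y = stand/+y like dir, z along yaw; tilt about -y
    z=np.array([np.cos(yaw),np.sin(yaw),0]); x=np.array([0,0,-1.]); y=np.cross(z,x)
    return Ro.from_rotvec(-tilt*y)*Ro.from_matrix(np.c_[x,y,z])
def row(pos,R,s=None):
    s=s or manip.observe(); R0=Ro.from_rotvec(s["tcp_rot"])
    print(" ".join(f"{a:.4f}" for a in np.r_[(R0.inv()*R).as_rotvec(),R0.inv().apply(np.array(pos)-s["ee_pos"])]))
E
python3 - <<'E'
from h import *
row([.5345,.330,.09],frame(-1.896+np.pi/2))
E
```

```text
1.4562 -0.0000 -0.0000 0.1413 -0.3432 -0.0989
```

carry_out:
  commands: "1.456 0 0 0.141 -0.343 -0.099 0.2;1.456 0 0 0.141 -0.343 -0.099 0.2;1.456 0 0 0.141 -0.343 -0.099 0.2;1.456 0 0 0.141 -0.343 -0.099 0.2;1.456 0 0 0.141 -0.343 -0.099 0.2;1.456 0 0 0.141 -0.343 -0.099 0.2;1.456 0 0 0.141 -0.343 -0.099 0.2;1.456 0 0 0.141 -0.343 -0.099 0.2;1.456 0 0 0.141 -0.343 -0.099 0.2;1.456 0 0 0.141 -0.343 -0.099 0.2"
  force: 60

```text
time_s: 3.75
ee_pos: [0.5342, 0.3302, 0.0905]
tcp_rot: [0.253, 1.556, -0.253]
wrist_force: [-0.3, -0.3, -0.4]
opening: 0.0344
```

Run:
```python
from h import *
s=manip.observe(); print(s["time_s"],s["ee_pos"],s["opening"],s["joint_pos"])
for z in(.05,.001): row([.5345,.330,z],frame(-1.896+np.pi/2))
for n in("side","top"):
    f=optics.grab_frame(n)
    a,b,c,d=(230,70,390,210) if n=="side" else (190,150,330,260)
    cv2.imwrite(f"pics/g_{n}.png",cv2.resize(f["img"][b:d,a:c,::-1],None,fx=4,fy=4,interpolation=2))
```

```text
3.75 [0.53424626 0.33018565 0.09046239] 0.03438338913094199 [4.41883135e-01 3.71960046e-01 1.70231503e+00 1.59337688e-05
 1.06706447e+00 7.64442253e-01]
0.0026 0.0002 -0.0002 0.0405 -0.0001 0.0003
0.0026 0.0002 -0.0002 0.0895 -0.0001 0.0003
```

View pics/g_side.png

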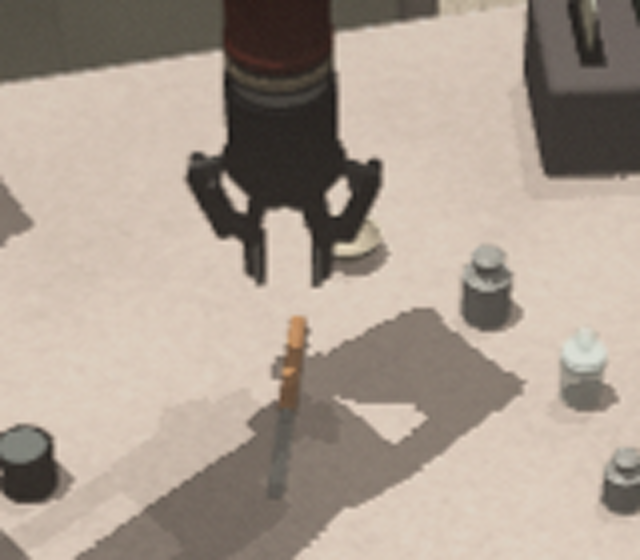

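View pics/g_top.png

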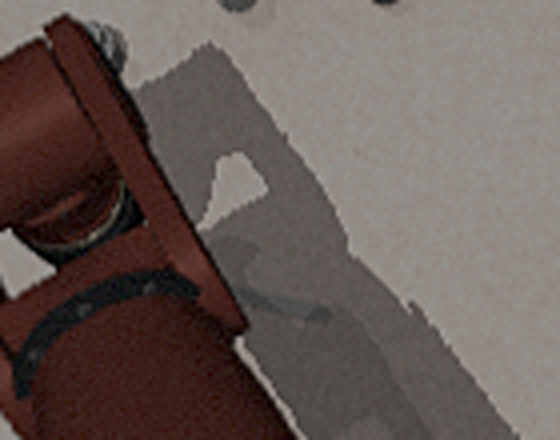

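carry_out:
  commands: "0.0026 0 0 0.03 0 0 0.2;0.0026 0 0 0.06 0 0 0.2;0.0026 0 0 0.08 0 0 0.2;0.0026 0 0 0.088 0 0 0.2;0.0026 0 0 0.088 0 0 0.2;0.0026 0 0 0.088 0 0 1;0.0026 0 0 0.088 0 0 1;0.0026 0 0 0.088 0 0 1;0.0026 0 0 0.088 0 0 1;0.0026 0 0 0.088 0 0 1"
  force: 80

```text
time_s: 5.1
ee_pos: [0.5355, 0.3309, 0.0042]
tcp_rot: [0.257, 1.553, -0.254]
wrist_force: [-0.4, -0.7, 5.8]
opening: 0.0104
```

Run:
```python
from h import *
s=manip.observe(); print(s["time_s"],s["ee_pos"],s["opening"],s["wrist_force"])
p=[.6124,-.160,.039]
# stand hover: tip at y=.10, z=.09; grasp->TCP horizontally same as handle middle
X=S2W(p,[[.018,.100+.135,.09]])[0]; print(X); row(X,frame(p[2]))
```

```text
5.1 [0.5354726  0.33093214 0.00420476] 0.010445730653332843 [-0.40895508 -0.66987909  5.8072163 ]
[0.62122364 0.07552313 0.09      ]
-0.3647 0.0026 -0.0018 -0.0859 -0.2144 0.1632
```

carry_out:
  commands: "0 0 0 -0.03 0 0 1;0 0 0 -0.06 0 0 1;-0.05 0 0 -0.086 -0.03 0.023 1;-0.1 0 0 -0.086 -0.06 0.046 1;-0.15 0 0 -0.086 -0.09 0.07 1;-0.2 0 0 -0.086 -0.12 0.093 1;-0.25 0 0 -0.086 -0.15 0.116 1;-0.3 0 0 -0.086 -0.18 0.14 1;-0.365 0.0026 -0.0018 -0.086 -0.214 0.163 1;-0.365 0.0026 -0.0018 -0.086 -0.214 0.163 1"

```text
time_s: 6.35
ee_pos: [0.6217, 0.0731, 0.0898]
tcp_rot: [-0.028, 1.57, 0.027]
wrist_force: [-1.2, -0.7, -0.9]
opening: 0.0106
```

Run:
```python
from h import *
s=manip.observe(); print(s["time_s"],s["ee_pos"],s["opening"],s["wrist_force"],s["joint_pos"])
for n,(a,b,c,d),s_ in(("side",(290,170,430,320),4),("top",(280,130,440,230),5)):
    f=optics.grab_frame(n); np.savez(f"f_{n}.npz",**f)
    cv2.imwrite(f"pics/h_{n}.png",cv2.resize(f["img"][b:d,a:c,::-1],None,fx=s_,fy=s_,interpolation=2))
```

```text
6.35 [0.62173656 0.07308259 0.08981635] 0.010556154481793131 [-1.20176841 -0.69738766 -0.94677886] [ 5.29151995e-03  3.69130279e-01  1.70756987e+00 -7.82275006e-04
  1.06475290e+00 -2.98095331e-02]
```

View pics/h_side.png

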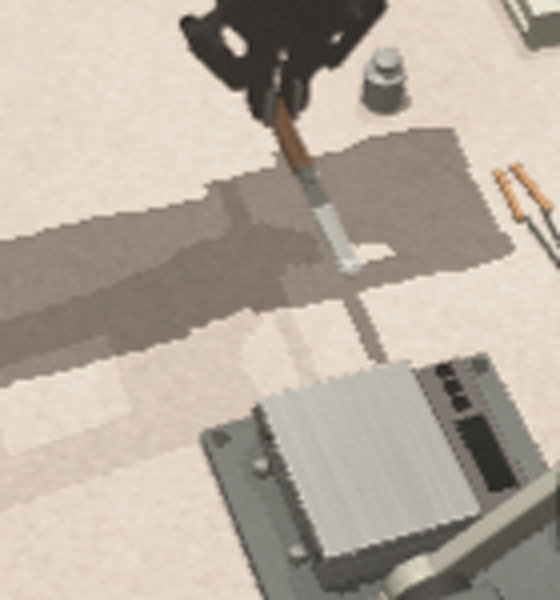

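View pics/h_top.png

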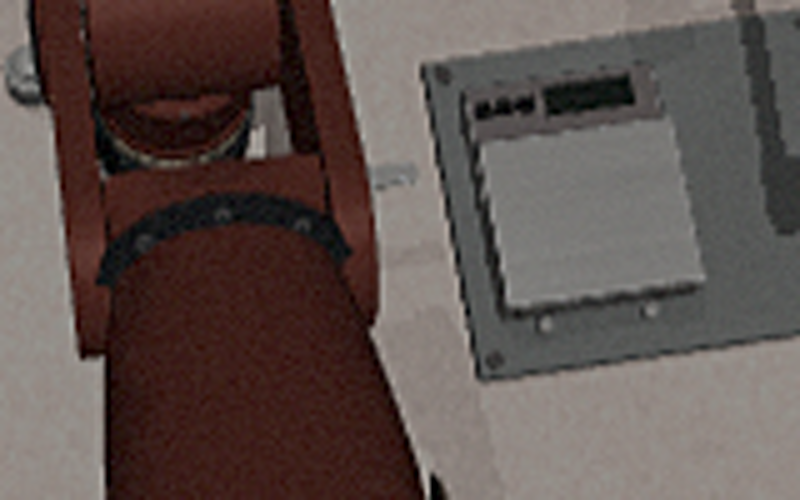

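Run:
```python
from h import *
from scipy.optimize import least_squares
F={n:dict(np.load(f"f_{n}.npz")) for n in("side","top")}
s=manip.observe(); R=Ro.from_rotvec(s["tcp_rot"])
ps={"top":[0.6115,-.158,.0344],"side":[.6127,-.1616,.0412]}
p=[.6124,-.160,.039]
for n in F:
    for d in(.0,.135,.05): print(n,d,proj(F[n],s["ee_pos"]+R.apply([-.002,-d,0])))
px={"side":(376.75,236.5),"top":(362.1,164.3)}
r=least_squares(lambda X:np.concatenate([proj(F[n],X)[0]-px[n] for n in F]),[.62,-.06,.09]); print("tip",r.x,r.fun, "stand",W2S(p,r.x))
for n,(a,b,c,d) in(("side",(350,180,385,245)),("top",(340,155,372,175))):
    P,u,v=pts(F[n],np.ones((400,640),bool)); k=(u>a)&(u<c)&(v>b)&(v<d)&(P[:,2]>.06)&(P[:,2]<.13); Q=W2S(ps[n],P[k])
    for y in np.arange(.1,.21,.01):
        m=abs(Q[:,1]-y)<.006
        if m.any(): print(n,y.round(2),m.sum(),np.median(Q[m],0).round(4), np.ptp(Q[m,0]).round(3))
    print(Q[:,1].min())
```

```text
side 0.0 [[356.94224168 196.78953588]]
side 0.135 [[376.38557442 237.03516706]]
side 0.05 [[363.81632578 211.02116021]]
top 0.0 [[312.68648718 170.60990393]]
top 0.135 [[362.40249544 163.75200409]]
top 0.05 [[331.12926789 168.06804652]]
tip [ 0.62578496 -0.05830724  0.09175884] [-0.46612428  0.16706527 -0.02626389 -0.55776766] stand [[0.0173398  0.10109356 0.09175884]]
side 0.1 14 [0.0186 0.1003 0.0917] 0.01
side 0.11 22 [0.02   0.1097 0.092 ] 0.014
side 0.12 20 [0.0208 0.1189 0.0923] 0.013
side 0.13 18 [0.0212 0.1297 0.0922] 0.013
side 0.14 19 [0.0213 0.1403 0.0915] 0.012
side 0.15 19 [0.02   0.1509 0.0924] 0.012
side 0.16 20 [0.0202 0.161  0.0923] 0.012
side 0.17 25 [0.0193 0.1695 0.0936] 0.013
side 0.18 21 [0.019  0.1805 0.0944] 0.013
side 0.19 22 [0.0189 0.1913 0.0962] 0.012
side 0.2 22 [0.0188 0.2005 0.0965] 0.012
0.09767037321956692
top 0.1 16 [0.0177 0.1022 0.0938] 0.013
top 0.11 19 [0.0169 0.1103 0.094 ] 0.013
top 0.12 14 [0.018  0.1189 0.0936] 0.012
0.09682932599150162
```

Run:
```python
from h import *
p=[.6124,-.160,.039]
for y in(.1,.06,.031):
    X=S2W(p,[[.0175,y+.1345,.0428]])[0]; row(X,frame(p[2]))
```

```text
-0.0014 -0.0011 -0.0005 0.0468 -0.0007 0.0001
-0.0014 -0.0011 -0.0005 0.0467 -0.0407 0.0002
-0.0014 -0.0011 -0.0005 0.0467 -0.0697 0.0002
```

carry_out:
  commands: "0 0 0 0.016 0 0 1;0 0 0 0.032 0 0 1;0 0 0 0.0467 0 0 1;0 0 0 0.0467 0 0 1;0 0 0 0.0467 -0.01 0 1;0 0 0 0.0467 -0.02 0 1;0 0 0 0.0467 -0.03 0 1;0 0 0 0.0467 -0.035 0 1;0 0 0 0.0467 -0.038 0 1;0 0 0 0.0467 -0.038 0 1"

```text
time_s: 7.7
ee_pos: [0.6221, 0.0376, 0.0429]
tcp_rot: [-0.029, 1.572, 0.03]
wrist_force: [-0.2, -0.1, -0.0]
opening: 0.01
```

Run:
```python
from h import *
s=manip.observe(); print(s["time_s"],s["ee_pos"],s["opening"],s["wrist_force"])
ps={"top":[0.6115,-.158,.0344],"side":[.6127,-.1616,.0412]}
for n,(a,b,c,d),s_ in(("side",(330,210,430,310),6),("top",(340,130,440,210),7)):
    f=optics.grab_frame(n); np.savez(f"f_{n}.npz",**f)
    cv2.imwrite(f"pics/i_{n}.png",cv2.resize(f["img"][b:d,a:c,::-1],None,fx=s_,fy=s_,interpolation=2))
    P,u,v=pts(f,np.ones((400,640),bool)); Q=W2S(ps[n],P); k=(Q[:,2]>.033)&(Q[:,2]<.056)&(Q[:,1]>.0575)&(Q[:,1]<.14)&(abs(Q[:,0]-.018)<.02); Q=Q[k]
    for y in np.arange(.06,.14,.01):
        m=abs(Q[:,1]-y)<.006
        if m.any(): print(n,y.round(2),m.sum(),np.median(Q[m],0).round(4), np.ptp(Q[m,0]).round(3))
    print(Q[:,1].min())
X=S2W([.6124,-.160,.039],[[.0175,.031+.1345,.0428]])[0]; row(X,frame(.039))
```

```text
7.7 [0.62206197 0.03758401 0.04290801] 0.01002118101697788 [-0.22093111 -0.10179429 -0.03430555]
side 0.06 11 [0.0181 0.0633 0.0469] 0.018
side 0.07 20 [0.0191 0.0703 0.0451] 0.011
side 0.08 22 [0.0193 0.0797 0.0454] 0.013
side 0.09 19 [0.0185 0.0895 0.0457] 0.012
side 0.1 18 [0.0187 0.0996 0.0454] 0.012
side 0.11 25 [0.0195 0.1105 0.0453] 0.013
side 0.12 19 [0.0195 0.1206 0.0463] 0.012
side 0.13 22 [0.0197 0.1302 0.0452] 0.011
side 0.14 11 [0.0198 0.1375 0.0458] 0.012
0.05760726127357863
top 0.06 9 [0.0194 0.0629 0.0462] 0.01
top 0.07 18 [0.0173 0.0701 0.0462] 0.014
top 0.08 8 [0.0176 0.0756 0.046 ] 0.01
0.060047456523458845
-0.0012 -0.0012 -0.0007 0.0000 -0.0319 0.0002
```

View pics/i_side.png

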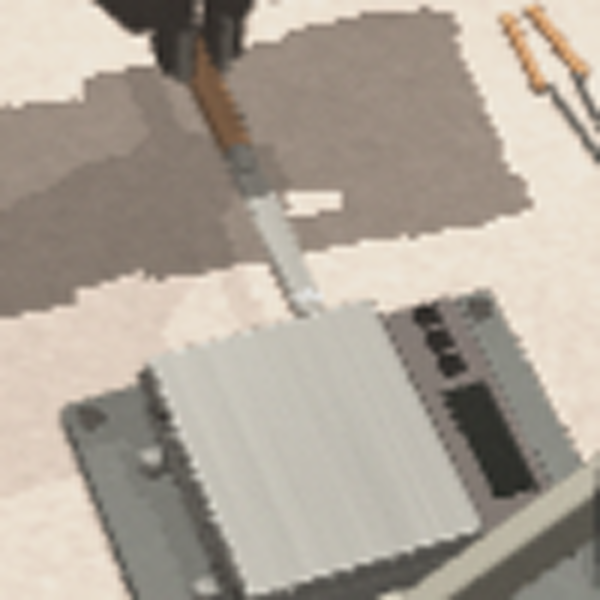

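View pics/i_top.png

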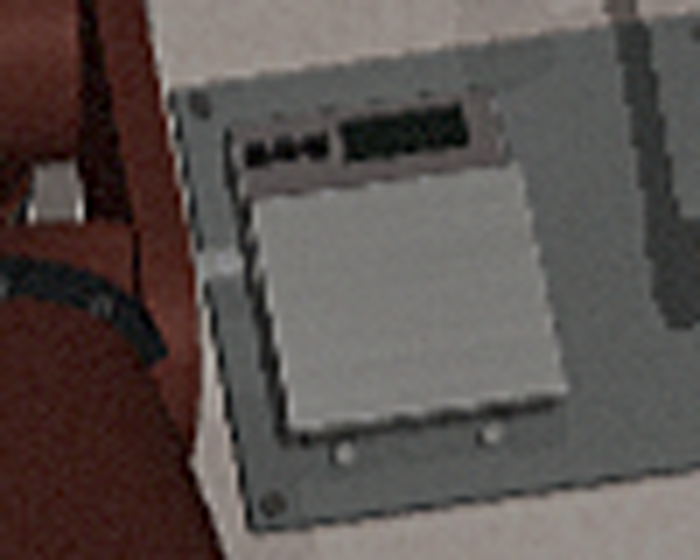

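carry_out:
  commands: "0 0 0 0 -0.005 0 1;0 0 0 0 -0.01 0 1;0 0 0 0 -0.014 0 1;0 0 0 0 -0.018 0 1;0 0 0 0 -0.022 0 1;0 0 0 0 -0.026 0 1;0 0 0 0 -0.029 0 1;0 0 0 0 -0.0315 0 1;0 0 0 0 -0.0315 0 1;0 0 0 0 -0.0315 0 1"

```text
time_s: 9.05
ee_pos: [0.6232, 0.0066, 0.0428]
tcp_rot: [-0.029, 1.572, 0.03]
wrist_force: [-0.1, -0.9, 0.1]
opening: 0.0098
```

```bash
cat > arc.py <<'E'
from h import *
import sys
p=[.6124,-.160,.039]
def pose(th,phi,s=.067,ytcp=.1655,dx=.0):
    cor=np.array([-.055,.05])+s*np.array([np.cos(th),np.sin(th)])
    e=np.array([np.cos(phi),np.sin(phi)]); m=np.array([-np.sin(phi),np.cos(phi)])
    c=cor+.006*e-.001*m
    t=c-.0019*m+dx*e     # TCP: below blade centre
    return S2W(p,[[t[0],ytcp,t[1]]])[0],frame(p[2],phi)
def show(lst):
    s=manip.observe(); print(s["time_s"],W2S(p,s["ee_pos"]).round(4),s["wrist_force"].round(2),s["joint_pos"].round(2))
    for th,phi in lst: print(th,end=": "); row(*pose(th,phi),s)
E
python3 - <<'E'
from arc import *
show([(t,.5*t) for t in (-.02,0.02,.07,.13,.19,.25,.31,.37,.43,.5)])
E
```

```text
9.05 [[0.0172 0.166  0.0428]] [-0.14 -0.87  0.08] [-0.1   0.43  1.73  0.    0.98 -0.14]
-0.02: -0.0012 0.0088 -0.0008 -0.0029 -0.0005 0.0007
0.02: -0.0012 -0.0112 -0.0008 -0.0057 -0.0005 0.0008
0.07: -0.0012 -0.0362 -0.0007 -0.0092 -0.0005 0.0007
0.13: -0.0012 -0.0662 -0.0007 -0.0134 -0.0005 0.0004
0.19: -0.0012 -0.0962 -0.0007 -0.0176 -0.0005 -0.0002
0.25: -0.0012 -0.1262 -0.0007 -0.0217 -0.0005 -0.0010
0.31: -0.0012 -0.1562 -0.0007 -0.0257 -0.0005 -0.0021
0.37: -0.0012 -0.1862 -0.0007 -0.0297 -0.0005 -0.0034
0.43: -0.0013 -0.2162 -0.0006 -0.0336 -0.0005 -0.0049
0.5: -0.0013 -0.2512 -0.0006 -0.0380 -0.0005 -0.0070
```

carry_out:
  commands: "0 0 0 -0.003 0 0 1;0 -0.011 0 -0.0057 0 0.0005 1;0 -0.036 0 -0.0092 0 0.0007 1;0 -0.066 0 -0.0134 0 0.0004 1;0 -0.096 0 -0.0176 0 -0.0002 1;0 -0.126 0 -0.0217 0 -0.001 1;0 -0.156 0 -0.0257 0 -0.0021 1;0 -0.186 0 -0.0297 0 -0.0034 1;0 -0.216 0 -0.0336 0 -0.0049 1;0 -0.251 0 -0.038 0 -0.007 1"

```text
time_s: 10.3
ee_pos: [0.6162, 0.0062, 0.0812]
tcp_rot: [-0.024, 1.318, 0.033]
wrist_force: [0.2, 1.3, -1.1]
opening: 0.0099
```

Run:
```python
from arc import *
show([(t,.5*t) for t in (.56,.63,.7,.77,.84,.91,.98,1.05,1.1)])
for n,(a,b,c,d),s_ in(("side",(330,210,430,310),6),("top",(340,130,440,210),7)):
    f=optics.grab_frame(n); np.savez(f"f_{n}.npz",**f)
    cv2.imwrite(f"pics/j_{n}.png",cv2.resize(f["img"][b:d,a:c,::-1],None,fx=s_,fy=s_,interpolation=2))
```

```text
10.3 [[0.0103 0.166  0.0812]] [ 0.18  1.26 -1.13] [-0.12  0.23  1.92  0.06  0.73 -0.2 ]
0.56: -0.0013 -0.0278 -0.0004 -0.0037 -0.0005 -0.0011
0.63: -0.0013 -0.0628 -0.0003 -0.0083 -0.0005 -0.0026
0.7: -0.0013 -0.0978 -0.0003 -0.0128 -0.0005 -0.0044
0.77: -0.0013 -0.1328 -0.0003 -0.0172 -0.0005 -0.0065
0.84: -0.0013 -0.1678 -0.0003 -0.0214 -0.0005 -0.0088
0.91: -0.0013 -0.2028 -0.0002 -0.0254 -0.0005 -0.0115
0.98: -0.0013 -0.2378 -0.0002 -0.0293 -0.0005 -0.0145
1.05: -0.0013 -0.2728 -0.0002 -0.0329 -0.0005 -0.0177
1.1: -0.0013 -0.2978 -0.0002 -0.0353 -0.0005 -0.0201
```

View pics/j_side.png

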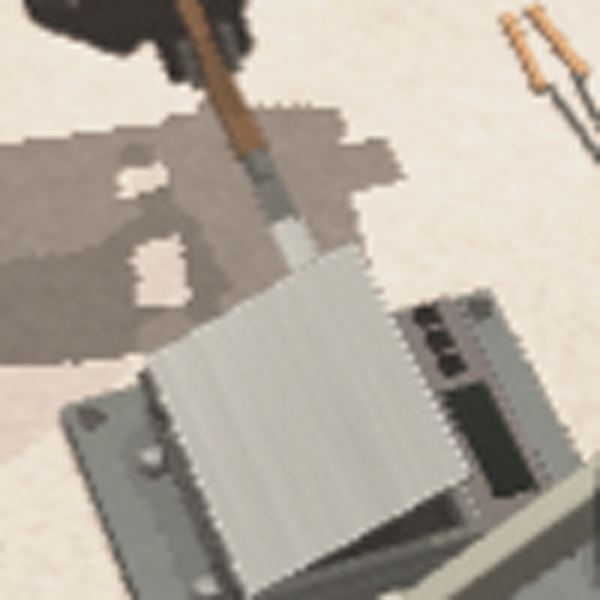

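View pics/j_top.png

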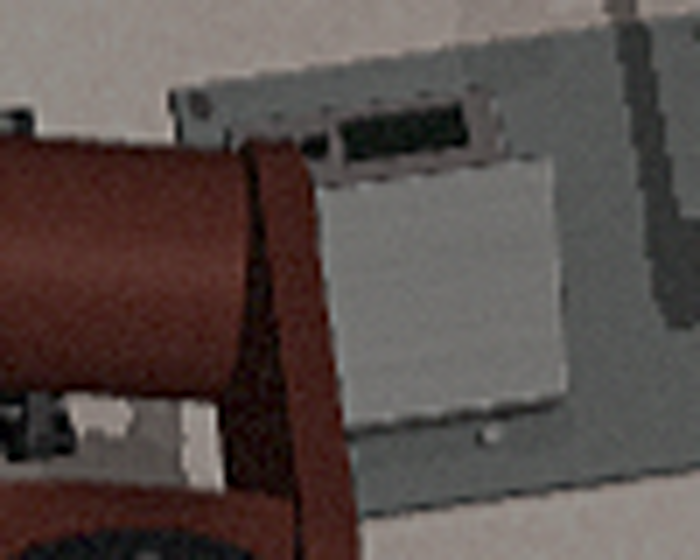

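Run:
```python
from arc import *
f=dict(np.load("f_top.npz")); print(-f["R"].T@f["t"])
P,u,v=pts(f,np.ones((400,640),bool)); Q=W2S(p,P); k=(u>340)&(u<395)&(v>145)&(v<212)&(Q[:,2]>.12); Q=Q[k]
print(np.percentile(Q,[0,1,5,50,95,100],axis=0).round(3))
for z in np.arange(.12,.5,.04):
    m=abs(Q[:,2]-z)<.02
    if m.any(): print(z.round(2),m.sum(),Q[m].min(0).round(3),Q[m].max(0).round(3))
# lid angle
for n,pp in (("top",[0.6115,-.158,.0344]),("side",[.6127,-.1616,.0412])):
    f=dict(np.load(f"f_{n}.npz")); P,u,v=pts(f,np.ones((400,640),bool)); Q=W2S(pp,P)
    d=np.array([Q[:,0]+.055,Q[:,2]-.05]); a=np.arctan2(d[1],d[0]); r=np.hypot(*d)
    k=(abs(Q[:,1])<.05)&(r>.03)&(r<.09)&(a>.3)&(a<.8)
    A=np.c_[Q[k,0],np.ones(k.sum())]; c=np.linalg.lstsq(A,Q[k,2],rcond=None)[0]; print(n,k.sum(),np.arctan(c[0]))
```

```text
[0.27906342 0.12526677 1.3262149 ]
[[-0.185  0.104  0.146]
 [-0.183  0.11   0.158]
 [-0.178  0.118  0.376]
 [-0.096  0.154  0.414]
 [-0.045  0.199  0.507]
 [ 0.044  0.217  0.514]]
0.16 85 [-0.075  0.154  0.146] [-0.051  0.178  0.178]
0.2 16 [-0.059  0.153  0.18 ] [0.044 0.174 0.192]
0.36 56 [-0.137  0.131  0.357] [-0.099  0.196  0.379]
0.4 1428 [-0.147  0.104  0.38 ] [-0.03   0.197  0.42 ]
0.44 302 [-0.157  0.11   0.42 ] [-0.066  0.138  0.46 ]
0.48 553 [-0.185  0.12   0.46 ] [-0.131  0.217  0.5  ]
top 688 0.4776167553849876
side 1054 0.4678895716236082
```

carry_out:
  commands: "0 -0.028 0 -0.0037 0 -0.0011 1;0 -0.063 0 -0.0083 0 -0.0026 1;0 -0.098 0 -0.0128 0 -0.0044 1;0 -0.133 0 -0.0172 0 -0.0065 1;0 -0.168 0 -0.0214 0 -0.0088 1;0 -0.203 0 -0.0254 0 -0.0115 1;0 -0.238 0 -0.0293 0 -0.0145 1;0 -0.273 0 -0.0329 0 -0.0177 1;0 -0.298 0 -0.0353 0 -0.0201 1;0 -0.298 0 -0.0353 0 -0.0201 1"

```text
time_s: 11.65
ee_pos: [0.5864, 0.0052, 0.11]
tcp_rot: [-0.018, 1.023, 0.035]
wrist_force: [0.4, 0.2, -1.6]
opening: 0.0102
```

```bash
cat > lid.py <<'E'
from arc import *
def lid(tag,lo=.8,hi=1.5):
  for n,pp,(a,b,c,d),s_ in (("top",[0.6115,-.158,.0344],(340,130,440,210),7),("side",[.6127,-.1616,.0412],(330,170,450,310),4.5)):
    f=optics.grab_frame(n); np.savez(f"f_{n}.npz",**f)
    cv2.imwrite(f"pics/{tag}_{n}.png",cv2.resize(f["img"][b:d,a:c,::-1],None,fx=s_,fy=s_,interpolation=2)[:600,:800])
    P,u,v=pts(f,np.ones((400,640),bool)); Q=W2S(pp,P)
    d=np.array([Q[:,0]+.055,Q[:,2]-.05]); an=np.arctan2(d[1],d[0]); r=np.hypot(*d)
    k=(abs(Q[:,1])<.048)&(r>.02)&(r<.09)&(an>lo)&(an<hi)
    D=Q[k][:,[0,2]]; 
    for i in range(4):
        m=np.median(D,0) if i==0 else D.mean(0); w=np.linalg.svd(D-D.mean(0),full_matrices=False)[2]
        res=(D-D.mean(0))@w[1]; D=D[abs(res)<max(.003,2*res.std())]
    a=np.arctan2(*(w[0][::-1]*np.sign(w[0][1])))
    off=(D.mean(0)-[-.055,.05])@np.array([-np.sin(a),np.cos(a)])
    a2=np.median(np.arctan2(D[:,1]-.05,D[:,0]+.055)); rr=np.median(np.hypot(D[:,0]+.055,D[:,1]-.05))
    print(n,k.sum(),len(D),"slope angle",a.round(4),"plane offset from hinge (3mm expected)",off.round(4),"angle about hinge less 3mm",(a2-.003/rr).round(4))
E
python3 - <<'E'
from lid import *
show([(1.15,.55),(1.17,.55),(1.19,.55)]); lid("k")
E
```

```text
11.65 [[-0.0196  0.1661  0.11  ]] [ 0.4   0.18 -1.56] [-0.17  0.02  2.18  0.27  0.41 -0.42]
1.15: -0.0018 -0.0018 0.0000 -0.0023 -0.0006 -0.0003
1.17: -0.0018 -0.0018 0.0000 -0.0034 -0.0006 -0.0010
1.19: -0.0018 -0.0018 0.0000 -0.0045 -0.0006 -0.0018
top 617 566 slope angle 1.0917 plane offset from hinge (3mm expected) 0.0033 angle about hinge less 3mm 1.0973
side 862 848 slope angle 1.0835 plane offset from hinge (3mm expected) 0.0017 angle about hinge less 3mm 1.0593
```

View pics/k_side.png

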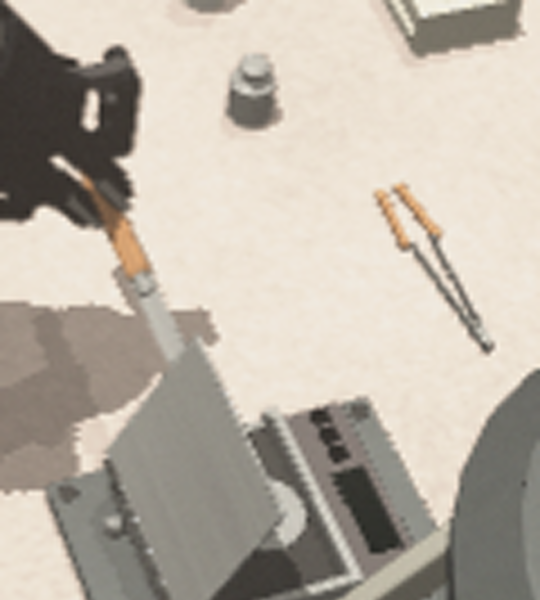

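View pics/k_top.png

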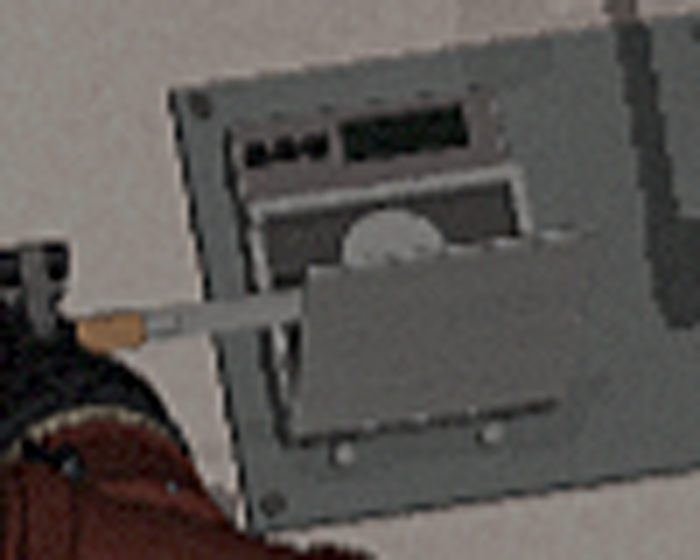

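carry_out:
  commands: "0 0 0 -0.0008 0 -0.0005 1;0 0 0 -0.0016 0 -0.001 1;0 0 0 -0.0024 0 -0.0015 1;0 0 0 -0.0031 0 -0.002 1;0 0 0 -0.0031 0 -0.002 1;0 0 0 -0.0031 0 -0.002 1;0 0 0 -0.0031 0 -0.002 1;0 0 0 -0.0031 0 -0.002 1;0 0 0 -0.0031 0 -0.002 1;0 0 0 -0.0031 0 -0.002 1"

```text
time_s: 13.0
ee_pos: [0.5837, 0.0051, 0.1117]
tcp_rot: [-0.018, 1.023, 0.035]
wrist_force: [0.4, -0.2, -1.6]
opening: 0.0103
```

Run:
```python
from lid import *
show([]); 
for i in range(4): lid("l")
# bias check: base plate slope along stand x, and lens elevation again
for n,pp in (("top",[0.6115,-.158,.0344]),("side",[.6127,-.1616,.0412])):
    f=dict(np.load(f"f_{n}.npz")); P,u,v=pts(f,np.ones((400,640),bool)); Q=W2S(pp,P)
    k=(Q[:,2]<.025)&(Q[:,2]>-.0)&(Q[:,0]>-.08)&(Q[:,0]<.1)&(Q[:,1]>-.09)&(Q[:,1]<-.06)
    c=np.linalg.lstsq(np.c_[Q[k,:2],np.ones(k.sum())],Q[k,2],rcond=None)[0]; print(n,"plate slope",k.sum(),c.round(4),np.median(Q[k,2]))
    t=(abs(P[:,2])<.02)&(P[:,0]>.4)&(P[:,0]<.8)&(P[:,1]>-.05)&(P[:,1]<.5); c=np.linalg.lstsq(np.c_[P[t,:2],np.ones(t.sum())],P[t,2],rcond=None)[0]; print("table",c.round(4), np.median(P[t,2]))
```

```text
13.0 [[-0.0223  0.1661  0.1117]] [ 0.45 -0.16 -1.61] [-0.17  0.01  2.19  0.27  0.42 -0.42]
top 596 564 slope angle 1.1343 plane offset from hinge (3mm expected) 0.0038 angle about hinge less 3mm 1.1481
side 815 805 slope angle 1.1414 plane offset from hinge (3mm expected) 0.0013 angle about hinge less 3mm 1.1108
top 583 544 slope angle 1.1392 plane offset from hinge (3mm expected) 0.0034 angle about hinge less 3mm 1.147
side 812 801 slope angle 1.138 plane offset from hinge (3mm expected) 0.0016 angle about hinge less 3mm 1.112
top 599 569 slope angle 1.1346 plane offset from hinge (3mm expected) 0.0036 angle about hinge less 3mm 1.1443
side 817 809 slope angle 1.1357 plane offset from hinge (3mm expected) 0.0016 angle about hinge less 3mm 1.1111
top 574 544 slope angle 1.1389 plane offset from hinge (3mm expected) 0.0033 angle about hinge less 3mm 1.1481
side 817 811 slope angle 1.138 plane offset from hinge (3mm expected) 0.0016 angle about hinge less 3mm 1.1139
top plate slope 464 [0.0049 0.0405 0.0161] 0.013045035373230722
table [0.0005 0.0007 0.0007] 0.0010324764561711575
side plate slope 555 [-0.0003 -0.0059  0.0114] 0.011812304112987877
table [ 0.0006  0.001  -0.0011] -0.0007870328545965523
```

View pics/l_top.png

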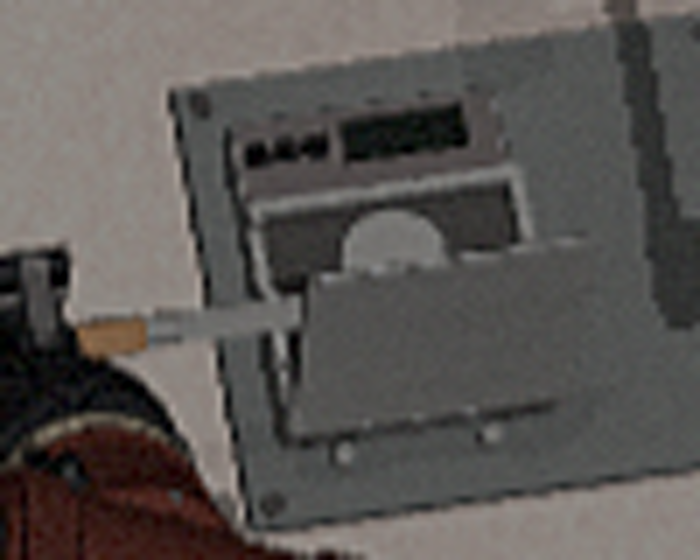

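View pics/l_side.png

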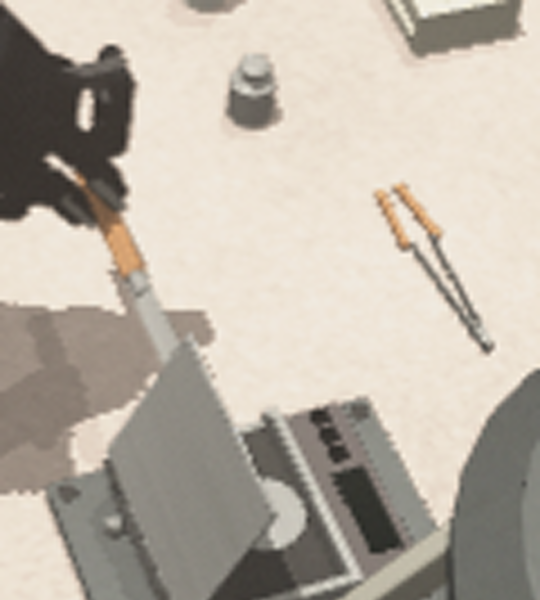

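carry_out:
  commands: "0 0 0 -0.0003 0 -0.0002 1;0 0 0 -0.0003 0 -0.0002 1;0 0 0 -0.0003 0 -0.0002 1;0 0 0 -0.0003 0 -0.0002 1;0 0 0 -0.0003 0 -0.0002 1;0 0 0 -0.0003 0 -0.0002 1;0 0 0 -0.0003 0 -0.0002 1;0 0 0 -0.0003 0 -0.0002 1;0 0 0 -0.0003 0 -0.0002 1;0 0 0 -0.0003 0 -0.0002 1"

```text
time_s: 14.65
ee_pos: [0.5833, 0.0051, 0.1119]
tcp_rot: [-0.018, 1.023, 0.035]
wrist_force: [0.9, 0.1, -1.5]
opening: 0.01
```

Run:
```python
from lid import *
show([]); 
for i in range(3): lid("m")
from scipy.optimize import least_squares
for n,pp in (("top",[0.6115,-.158,.0344]),("side",[.6127,-.1616,.0412])):
    P=[]
    for i in range(3):
        f=optics.grab_frame(n); q,u,v=pts(f,np.ones((400,640),bool)); P.append(q)
    Q=W2S(pp,np.concatenate(P)); k=(abs(Q[:,1])<.03)&(Q[:,2]>.1)&(Q[:,2]<.42)&(Q[:,0]>.05)&(Q[:,0]<.4); Q=Q[k]
    rel=Q[:,[0,2]]-[-.027,.105]; rad=np.hypot(*rel.T); m=(rad>.303)&(rad<.338)
    r=least_squares(lambda x:np.hypot(-np.sin(x[0])*rel[m,0]+np.cos(x[0])*rel[m,1],Q[m,1]-x[1])-.0175,[.74,0],loss="soft_l1",f_scale=.002); print(n,"elev",r.x)
s=manip.observe(); print(s["joint_vel"].round(4),s["opening"])
```

```text
14.65 [[-0.0226  0.1661  0.1119]] [ 0.94  0.08 -1.54] [-0.17  0.01  2.19  0.27  0.42 -0.42]
top 585 560 slope angle 1.1344 plane offset from hinge (3mm expected) 0.004 angle about hinge less 3mm 1.1529
side 805 794 slope angle 1.1405 plane offset from hinge (3mm expected) 0.0017 angle about hinge less 3mm 1.1159
top 583 555 slope angle 1.143 plane offset from hinge (3mm expected) 0.0035 angle about hinge less 3mm 1.1495
side 813 801 slope angle 1.1403 plane offset from hinge (3mm expected) 0.0017 angle about hinge less 3mm 1.1173
top 584 553 slope angle 1.1409 plane offset from hinge (3mm expected) 0.0036 angle about hinge less 3mm 1.1516
side 817 810 slope angle 1.1457 plane offset from hinge (3mm expected) 0.0013 angle about hinge less 3mm 1.115
top elev [0.73613043 0.00231413]
side elev [0.7295616 0.0029144]
[ 0.0007 -0.0014  0.0011  0.0001  0.0004 -0.0029] 0.010369907224630716
```

Run:
```python
from h import *
print(manip.finish_job()); print(manip.observe()["time_s"])
```

```text
the job is handed in; nothing more can be done
None
the job is handed in; nothing more can be done
```

I picked up the spatula at mid-handle, slid its blade about 24 mm into the notch, and levered the lid open along an arc. I handed the job in at about 15 s with the lid held still on the blade.

- **Lid angle:** the camera arm's elevation measured 0.736 rad (top camera) and 0.730 rad (side camera), which calls for a lid angle of about 1.142 rad. The lid's measured slope was 1.134–1.146 rad, mean about 1.141.
- **Disagreement:** reckoning the lid angle about the assumed hinge position instead gave about 1.15 rad (top) and 1.116 rad (side). I put this down to calibration offsets of about 2 mm, so I relied on the slope, where the two cameras agree.
- **View of the bubble:** by calculation the blade tip is at about y = 31 mm and the gripper beyond y = 100 mm on the notch side, clear of the camera's line of sight. I could not check the camera's own view.
- **Forces and stillness:** joint speeds were near zero, wrist force was below 2 N and the grip was steady at hand-in.
- **Other things on the counter:** I planned the moves to stay clear of the bystanders and felt no unexpected contact, but I did not measure their positions again before handing in.

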